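# Put the thermometer calibration kit back on its shadow foam

### The job

Put the calibration kit away: set each of the four pieces (black handheld thermometer, slim orange pocket thermometer, thick aluminium block, thin brass block) down on the dark foam pad whose yellow shape has its outline and size, squarely covering the shape (either way round), screens up and blocks standing upright. Set the pieces down rather than dropping them, and leave the red battery and the white jar standing where they are.

Things in the scene. Friction and masses are not known exactly. Their poses are not given: they have to be found in the camera images.
- meter: Black handheld thermometer lying on the bench, screen up: a box 110 x 56 x 26 mm (x, y, z), about 0.19 kg. Origin: centre of its underside; x along its length, z up. Grip it across the 56 mm width.
- pocket: Slim orange pocket thermometer with one grey end, lying screen up: a box 110 x 22 x 20 mm (x, y, z), about 0.08 kg. Origin: centre of its underside; x along its length, z up. Grip it across the 22 mm width.
- block_large: Thick aluminium calibrator block, an upright cylinder of diameter 50 mm, 48 mm high, dark bore marks on top, about 0.25 kg. Origin: centre of its underside; z up.
- block_small: Thin brass calibrator block, an upright cylinder of diameter 28 mm, 48 mm high, two dark bore marks on top, about 0.24 kg. Origin: centre of its underside; z up.
- pad_meter: Place of the black handheld thermometer: dark foam pad 138 x 84 x 6 mm (x, y, z) with a yellow rectangle 114 x 60 mm in its middle, long side along x. Fixed. Origin: centre of the pad's underside; x, y are the pad's sides, z up; the pad's top is 6 mm above the bench, flat (the shape is flush, not a recess).
- pad_pocket: Place of the orange pocket thermometer: dark foam pad 138 x 50 x 6 mm (x, y, z) with a narrow yellow rectangle 114 x 26 mm in its middle, long side along x. Fixed. Origin: centre of the pad's underside; x, y are the pad's sides, z up; the pad's top is 6 mm above the bench, flat (the shape is flush, not a recess).
- pad_large: Place of the thick aluminium block: square dark foam pad 80 x 80 x 6 mm with a yellow disc of diameter 54 mm in its middle. Fixed. Origin: centre of the pad's underside; x, y are the pad's sides, z up; the pad's top is 6 mm above the bench, flat (the shape is flush, not a recess).
- pad_small: Place of the thin brass block: square dark foam pad 58 x 58 x 6 mm with a yellow disc of diameter 32 mm in its middle. Fixed. Origin: centre of the pad's underside; x, y are the pad's sides, z up; the pad's top is 6 mm above the bench, flat (the shape is flush, not a recess).
- battery: Bystander: red battery with a black top band, 26 x 17 x 47 mm, standing on the bench beyond the work. Origin: centre of its underside; z up. Must stay within 30 mm of where it starts.
- jar: Bystander: white jar with a blue cap, diameter 60 mm, about 75 mm high, standing beyond the work at the left. Origin: centre of its underside; z up. Must stay within 30 mm of where it starts.
There are look-alikes about, which are no part of the job. Of the things that look like the pocket, take the one that is farthest to the robot's right at the start.

How it is judged:
At the end, for the whole second after the job is handed in: Each of the four pieces rests on its own pad: centre within 12 mm of the pad's centre horizontally, underside on the pad's top (2 to 10 mm above the bench), upright within 0.1 rad; the two thermometers' long axes within 0.2 rad of their rectangles' (either way round); all released and at rest (horizontal distance between meter and pad_meter below 0.012 m and z of meter in the frame of pad_meter between 0.002 and 0.01 m and angle between each of meter, pocket, block_large, block_small's own z axis and vertical below 0.1 rad and contact force between each of meter, pocket, block_large, block_small and the fingers below 0.05 N and linear speed of each of meter, pocket, block_large, block_small below 0.01 m/s and angle between the x axis of meter and the x axis of pad_meter, either way round below 0.2 rad and horizontal distance between pocket and pad_pocket below 0.012 m and z of pocket in the frame of pad_pocket between 0.002 and 0.01 m and angle between the x axis of pocket and the x axis of pad_pocket, either way round below 0.2 rad and horizontal distance between block_large and pad_large below 0.012 m and z of block_large in the frame of pad_large between 0.002 and 0.01 m and horizontal distance between block_small and pad_small below 0.012 m and z of block_small in the frame of pad_small between 0.002 and 0.01 m); the robot touches nothing.
It fails at once if a piece falls freely faster than 0.7 m/s (a drop of about 25 mm) or is thrown ((contact force between meter and the fingers below 0.01 N and linear speed of meter above 0.7 m/s) or (contact force between pocket and the fingers below 0.01 N and linear speed of pocket above 0.7 m/s) or (contact force between block_large and the fingers below 0.01 N and linear speed of block_large above 0.7 m/s) or (contact force between block_small and the fingers below 0.01 N and linear speed of block_small above 0.7 m/s)).
It fails at once if the red battery or the white jar is moved by more than 30 mm (distance of any of battery, jar from where it was at the start of the episode above 0.03 m).
It also fails if it takes over 106 s, if anything falls off the work surface, if the arm or the gripper's body presses on something with over 40 N, if the wrist force passes 120 N, or if a joint passes its speed limit or range.

### The arm

A 6-joint arm with a two-finger parallel gripper is mounted at the origin on the work surface. World frame = base frame: x ahead of the robot, y to its left, z up, the work surface at z = 0. Lengths are in m, angles in rad, forces in N, time in s.
With the tool pointing down it reaches from about 0.25 to 0.725 m from the base axis. Payload 9.7 kg.
Tool frame: the origin (TCP) lies midway between the tips of the shut fingers; the grasp point (between the pads) lies 19 mm behind it; x points along the fingers, y is the direction in which the jaws open and shut, and the axes are right-handed (so a half turn about x gives the same grasp; the last joint's range is limited). The gripper opens to 85 mm and grips with 20 to 120 N. Pads are 22 mm wide; open, the fingers measure 114 mm over their backs; the gripper's body (76 mm by 85 mm) begins 54 mm behind the grasp point. The pads swing forward as they close: fully open they stand 13 mm farther back than shut.
Start: joints at [-1.273, 0.087, 0.176, 1.66, 0, 1.571], TCP at [0.161, -0.526, 0.231] pointing down, gripper open.
Joint ranges: [-3.13, 3.13], [-0.85, 1.81], [-1.15, 1.24], [-2.2, 2.28], [-1.44, 1.52], [-3.14, 3.14]. Speed limits (rad/s): [2.22, 2.22, 2.57, 3.14, 3.14, 3.14].

### API

Orientations are given as a unit quaternion [x, y, z, w].
In Python, from bench import bot gives the robot as it stands.
- The arm moves only by the tool arm_command, never from a script. Its argument "plan" is a list of rows, each an object with "jaw": the opening, from 0 (shut) to 1 (fully open); "translation": the shift along the tool's x, y, z in units of 40 mm (1.0 is 40 mm), a list of three; "turn": the turn about the tool's x in units of 5 degrees (1.0 is 5 degrees). A call has 1 to 10 rows; each row is the pose to reach, as a shift and turn from the pose commanded when the call began, along the tool's axes at that moment; what a row does not reach only later rows make up. A row lasts 1/10 s, in which the tool goes at most 50 mm and 8.59 degrees, less where a joint would pass 70% of its speed; a pose out of reach is approached as far as the arm can. A call with a gripper value outside its range is refused whole. The fingers move at their own pace and stop on an object; the grip force is fixed at half the most. Time passes only in rows, so rows that repeat a pose let the fingers close. It gives the time, the measured TCP pose, the force and the opening at its end, in the units of the state.
- bot.get_state(): the state, without advancing time (a new reading comes with each control period).
- bot.grab_frame(name): name is "scene" or "top"; returns (picture, depth): 480x640x3 uint8, red, green, blue; 480x640 float32, m along the optical axis (not along the pixel's ray), 0 where there is no reading.
- bot.camera_model(name): a dict with "mtx" (3x3 intrinsics, pixels), "dist" ([k1, k2, p1, p2, k3] as OpenCV has them; the pictures are not rectified), "xyz" and "orientation" of the camera in the world. Camera axes: x right, y down, z forward; pixel columns grow to the right and rows downward; lengths in m; the calibration is good to about 2 mm. A picture is of the moment at which its call begins. camera_model takes no time and is no camera call.
- bot.close_job(): hands the job in, once; it reports no verdict.
Trained networks look in the newest picture that a camera, given by its name, has taken for a name from the list of things; names that differ only in an ending like _2 or _b are one class to them, and where a whole thing is asked for, a point or a joint stands for the part that bears it (a point fixed in the world has none). Each returns a list of dicts, best first, with "score" (0 to 1); they miss things now and then, are a little off and sometimes report something else, mostly with a low value. They report only what shows in the picture. A call takes as long as a camera call. They do not tell look-alikes from the thing itself.
- bot.search_frame(target, camera): "rect" ([left, top, right, bottom] in pixels, round what is visible of it).
The state is a dict: "time": time; "qpos": joint angles; "qvel": joint speeds; "tau": joint torques, N m; "ee_pos": TCP position; "ee_rot": TCP orientation; "ft_force": force on the tool from outside, world axes, zero at the start; "wrist_torque": the same for the moment, N m; "gripper_width": opening from 0.0 (shut) to 1.0 (fully open).
Only numpy, scipy, OpenCV 4.12 (cv2) and the standard library are available. Lean on these libraries where they do the work, as an engineer would, in place of code of your own. Each camera call takes 0.05 s, during which the arm holds its last target. There are 200 camera calls.

## Working session

There is one attempt and no reset: what is moved stays moved. The work goes in short steps, Python scripts to look and compute and a tool call to move; the robot and the scene stay as the last step left them, time stands still between calls to the robot, and variables do not carry over. Pictures are saved under pics/ and viewed, about 12 in all and at most 16, crops included, and the job is handed in when it is done.

Besides the shell and the picture viewer there is one more tool, called after "Emit:" by a JSON object that holds its "api" and its "payload". arm_command: Moves the arm, as the interface text tells. Its arguments: {"type":"object","properties":{"plan":{"type":"array"}},"required":["plan"]}

```bash
ls; mkdir -p pics; python3 - <<'E'
from bench import bot
import cv2,numpy as np
for c in ("top","scene"):
    p,d=bot.grab_frame(c); cv2.imwrite(f"pics/{c}0.png",p[:,:,::-1]); np.savez(f"{c}0.npz",p=p,d=d)
    m=bot.camera_model(c); print(c,m)
    for t in "meter pocket block_large block_small pad_meter pad_pocket pad_large pad_small battery jar".split():
        print(t,[(round(r['score'],2),np.round(r['rect']).astype(int).tolist()) for r in bot.search_frame(t,c)])
print(bot.get_state())
E
```

```text
pics
top {'mtx': array([[482.84984764,   0.        , 315.16840888],
       [  0.        , 482.84984764, 243.52816687],
       [  0.        ,   0.        ,   1.        ]]), 'dist': array([-0.05942288,  0.        ,  0.        ,  0.        ,  0.        ]), 'xyz': array([ 0.3249916 , -0.01685308,  0.95731652]), 'orientation': array([ 0.71203946, -0.69555069,  0.05234623, -0.08042954])}
meter [(0.63, [106, 212, 161, 268])]
pocket [(0.84, [455, 187, 494, 236]), (0.79, [508, 245, 564, 262]), (0.75, [467, 357, 520, 406]), (0.74, [328, 149, 375, 194])]
block_large [(0.88, [236, 154, 265, 186])]
block_small [(0.47, [402, 160, 416, 178])]
pad_meter [(0.79, [158, 275, 233, 351]), (0.7, [402, 164, 416, 181])]
pad_pocket [(0.68, [353, 224, 410, 297]), (0.5, [158, 274, 232, 355]), (0.19, [142, 124, 180, 163])]
pad_large [(0.66, [142, 124, 182, 164]), (0.24, [106, 215, 166, 270])]
pad_small [(0.66, [269, 257, 303, 286])]
battery [(0.75, [334, 99, 350, 119])]
jar [(0.92, [146, 127, 180, 162]), (0.43, [352, 226, 408, 298])]
scene {'mtx': array([[456.56865775,   0.        , 309.895098  ],
       [  0. 
[... 709 characters left out ...]
ttery []
jar [(0.91, [446, 186, 479, 226])]
{'time': 1.1, 'qpos': array([-1.27298428e+00,  8.69041894e-02,  1.75922511e-01,  1.65982835e+00,
       -1.34210415e-05,  1.57081390e+00]), 'qvel': array([ 0.00022166, -0.00088506,  0.00188639, -0.00066649, -0.00015502,
        0.00045014]), 'tau': array([ 9.90082810e-06, -5.20111263e+01,  4.64861369e+01,  1.88252416e-03,
       -5.24608606e-05, -4.52908836e-06]), 'ee_pos': array([ 0.16138042, -0.52578397,  0.23129343]), 'ee_rot': array([-0.69927743, -0.10490173,  0.69928825, -0.10489355]), 'ft_force': array([-0.40095735,  0.50049493,  0.01191728]), 'wrist_torque': array([-0.00531397,  0.04124596, -0.01911297]), 'gripper_width': 0.9985420169522798}
```

View pics/top0.png

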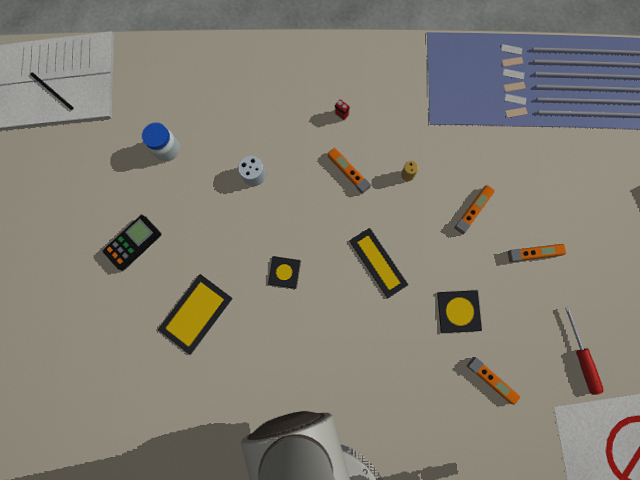

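View pics/scene0.png

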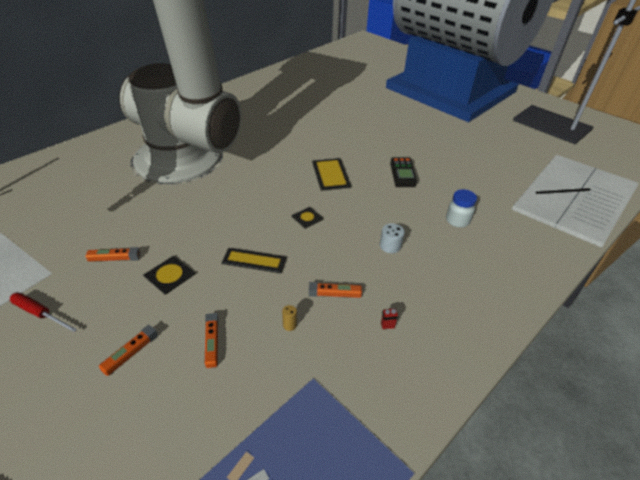

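```bash
cat > h.py <<'E'
import numpy as np,cv2
from bench import bot
from scipy.spatial.transform import Rotation as R
def rays(c,uv):
    m=bot.camera_model(c)
    n=cv2.undistortPoints(np.asarray(uv,float).reshape(-1,1,2),m['mtx'],m['dist']).reshape(-1,2)
    return np.array(m['xyz']),R.from_quat(m['orientation']).as_matrix(),np.c_[n,np.ones(len(n))]
def onplane(c,uv,z):
    o,r,n=rays(c,uv); d=n@r.T
    return o+d*((z-o[2])/d[:,2])[:,None]
def cloud(c,d):
    v,u=np.mgrid[:480,:640]; o,r,n=rays(c,np.c_[u.ravel(),v.ravel()])
    return (o+(n*d.reshape(-1,1))@r.T).reshape(480,640,3)
def rect(c,mask,z):
    n,l,s,_=cv2.connectedComponentsWithStats(mask.astype(np.uint8))
    k=1+np.argmax(s[1:,4]); v,u=np.nonzero(l==k)
    P=onplane(c,np.c_[u,v],z)[:,:2]
    (cx,cy),(w,h),a=cv2.minAreaRect((P*1000).astype(np.float32))
    if w<h: w,h,a=h,w,a+90
    a=(a+90)%180-90
    return np.round([cx/1000,cy/1000],4),np.round(P.mean(0),4),(round(w),round(h)),round(a,1),len(u)
ROI=dict(meter=(95,205,170,278),pocket=(500,235,575,272),pocket_b=(460,350,525,412),block_large=(230,145,275,195),block_small=(395,155,422,185),
 pad_meter=(150,268,240,360),pad_pocket=(345,222,412,302),pad_large=(430,282,490,340),pad_small=(262,250,308,294))
TOP=dict(meter=.026,pocket=.02,pocket_b=.02,block_large=.048,block_small=.048)
def measure(p,d,names=ROI,roi=ROI,lift=0):
    W=cloud('top',d); hsv=cv2.cvtColor(p,cv2.COLOR_RGB2HSV)
    for n in names:
        a,b,c,e=roi[n]; M=np.zeros((480,640),bool); M[b:e,a:c]=1
        if n.startswith('pad'): z=.006; M&=(cv2.inRange(hsv,(18,150,80),(35,255,255))>0)
        else:
            z=TOP[n]+lift; M&=(W[...,2]>z-(.012 if z<.04 else .008))&(d>0)
        print(n,*rect('top',M,z),'z',np.round(np.percentile(W[...,2][M],[5,50,95]),4))
E
python3 - <<'E'
from h import *
f=np.load('top0.npz'); measure(f['p'],f['d'])
W=cloud('top',f['d']); print(W[320:340:5,300:320:5,2])
E
```

```text
meter [0.4981 0.3943] [0.4981 0.3944] (111, 61) -43.2 1536 z [0.0201 0.0261 0.029 ]
pocket [ 0.4942 -0.4133] [ 0.4943 -0.4128] (113, 24) -82.2 655 z [0.0137 0.0196 0.0224]
pocket_b [ 0.248  -0.3189] [ 0.2482 -0.3182] (111, 25) 50.0 737 z [0.015  0.0199 0.023 ]
block_large [0.6496 0.155 ] [0.6497 0.1549] (51, 48) 45.9 482 z [0.0443 0.048  0.0507]
block_small [ 0.654  -0.1611] [ 0.6543 -0.1616] (28, 27) 89.1 163 z [0.0437 0.0477 0.0504]
pad_meter [0.3599 0.2595] [0.3594 0.2596] (115, 61) -34.5 1784 z [0.0037 0.0064 0.0092]
pad_pocket [ 0.4712 -0.103 ] [ 0.4705 -0.1029] (114, 27) 33.9 776 z [0.0034 0.0063 0.009 ]
pad_large [ 0.3777 -0.2611] [ 0.3775 -0.2612] (55, 53) -1.1 639 z [0.0037 0.0061 0.0092]
pad_small [0.4478 0.0842] [0.4475 0.0845] (32, 30) -88.7 216 z [0.0033 0.0064 0.0093]
[[-1.71462817e-04  8.90905286e-04 -9.16902176e-04 -9.71426315e-04]
 [ 3.02843749e-03  2.02948076e-03 -2.72089218e-03  1.19994227e-03]
 [-2.24432994e-05 -3.50867095e-04 -2.19943809e-04  1.36422845e-03]
 [-2.25277570e-04 -2.78346567e-03 -2.48732210e-03 -1.15359732e-03]]
```

```bash
cat >> h.py <<'E'
def go(x,y,z,jawdeg,st=None):
    """print shift/turn from current pose; jawdeg = wanted world direction of jaw (mod 180)"""
    s=st or bot.get_state(); r=R.from_quat(s['ee_rot']).as_matrix()
    t=r.T@(np.array([x,y,z])-s['ee_pos'])/.04
    yaw=np.degrees(np.arctan2(r[1,1],r[0,1])); q1=s['qpos'][0]; q6=s['qpos'][5]
    dq1=np.arctan2(y,x)-np.arctan2(s['ee_pos'][1],s['ee_pos'][0])
    D=(jawdeg-yaw+90)%180-90
    print('t',np.round(s['time'],2),'pos',np.round(s['ee_pos'],4),'tilt',np.round(r[:,0],3),'jaw',round(yaw,1),'q1,q6',round(q1,2),round(q6,2),'F',np.round(s['ft_force'],1),'w',round(s['gripper_width'],3))
    for d in (D,D-180 if D>0 else D+180):
        print('  units',np.round(t,3),'turn',round(-d*np.sign(-r[2,0])/5,2),'q6->',round(q6-(np.radians(d)-dq1),2))
E
python3 -c "
from h import *
r=R.from_quat(bot.get_state()['ee_rot']).as_matrix();print(r.round(3))
go(.4942,-.4130,.12,7.8)"
```

```text
[[-0.     0.293 -0.956]
 [ 0.    -0.956 -0.293]
 [-1.    -0.     0.   ]]
t 1.1 pos [ 0.1614 -0.5258  0.2313] tilt [-0.  0. -1.] jaw -72.9 q1,q6 -1.27 1.57 F [-0.4  0.5  0. ] w 0.999
  units [ 2.782 -0.254 -8.782] turn -16.15 q6-> 0.74
  units [ 2.782 -0.254 -8.782] turn 19.85 q6-> 3.88
```

Emit:
{"api": "arm_command", "payload": {"plan": [{"jaw":1,"translation":[2.78,-0.25,-8.78],"turn":-16.15},{"jaw":1,"translation":[2.78,-0.25,-8.78],"turn":-16.15},{"jaw":1,"translation":[2.78,-0.25,-8.78],"turn":-16.15},{"jaw":1,"translation":[2.78,-0.25,-8.78],"turn":-16.15},{"jaw":1,"translation":[2.78,-0.25,-8.78],"turn":-16.15},{"jaw":1,"translation":[2.78,-0.25,-8.78],"turn":-16.15},{"jaw":1,"translation":[2.78,-0.25,-8.78],"turn":-16.15},{"jaw":1,"translation":[2.78,-0.25,-8.78],"turn":-16.15},{"jaw":1,"translation":[2.78,-0.25,-8.78],"turn":-16.15},{"jaw":1,"translation":[2.78,-0.25,-8.78],"turn":-16.15}]}}

```text
time: 2.1
ee_pos: [0.4949, -0.4124, 0.1193]
ee_rot: [0.463, 0.535, -0.463, 0.534]
ft_force: [-0.3, -0.5, 1.6]
gripper_width: 1.002
```

```bash
python3 -c "
from h import *
go(.4942,-.4130,.004,7.8)"
```

```text
t 2.1 pos [ 0.4949 -0.4124  0.1193] tilt [-0.001  0.001 -1.   ] jaw 8.2 q1,q6 -0.69 0.73 F [-0.3 -0.5  1.6] w 1.002
  units [ 2.881 -0.017  0.014] turn 0.08 q6-> 0.74
  units [ 2.881 -0.017  0.014] turn -35.92 q6-> -2.4
```

Emit:
{"api": "arm_command", "payload": {"plan": [{"jaw":1,"translation":[1.0,0,0],"turn":0},{"jaw":1,"translation":[2.0,0,0],"turn":0},{"jaw":1,"translation":[2.6,0,0],"turn":0},{"jaw":1,"translation":[2.88,0,0],"turn":0},{"jaw":0.1,"translation":[2.88,0,0],"turn":0},{"jaw":0,"translation":[2.88,0,0],"turn":0},{"jaw":0,"translation":[2.88,0,0],"turn":0},{"jaw":0,"translation":[2.88,0,0],"turn":0},{"jaw":0,"translation":[2.88,0,0],"turn":0},{"jaw":0,"translation":[2.88,0,0],"turn":0}]}}

```text
time: 3.1
ee_pos: [0.4949, -0.4138, 0.0065]
ee_rot: [0.465, 0.532, -0.465, 0.534]
ft_force: [-1.0, 1.0, 5.9]
gripper_width: 0.238
```

```bash
python3 -c "
from h import *
go(.4709,-.1030,.14,123.9)"
```

```text
t 3.1 pos [ 0.4949 -0.4138  0.0065] tilt [ 0.002 -0.002 -1.   ] jaw 7.8 q1,q6 -0.7 0.74 F [-1.   1.   5.9] w 0.238
  units [-3.35   0.468 -7.772] turn 12.78 q6-> 2.33
  units [-3.35   0.468 -7.772] turn -23.22 q6-> -0.81
```

Emit:
{"api": "arm_command", "payload": {"plan": [{"jaw":0,"translation":[-0.5,0,0],"turn":0},{"jaw":0,"translation":[-1.3,0,0],"turn":0},{"jaw":0,"translation":[-2.2,0.05,-0.8],"turn":1.4},{"jaw":0,"translation":[-3.0,0.1,-1.8],"turn":3.0},{"jaw":0,"translation":[-3.35,0.2,-2.9],"turn":4.6},{"jaw":0,"translation":[-3.35,0.27,-4.0],"turn":6.3},{"jaw":0,"translation":[-3.35,0.33,-5.1],"turn":8.0},{"jaw":0,"translation":[-3.35,0.4,-6.2],"turn":9.7},{"jaw":0,"translation":[-3.35,0.45,-7.2],"turn":11.4},{"jaw":0,"translation":[-3.35,0.468,-7.77],"turn":12.78}]}}

```text
time: 4.1
ee_pos: [0.47, -0.1004, 0.1394]
ee_rot: [0.677, 0.205, -0.677, 0.205]
ft_force: [0.1, 0.1, -0.1]
gripper_width: 0.238
```

```bash
python3 - <<'E'
from h import *
go(.4709,-.1030,.0115,123.9)
p,d=bot.grab_frame('top'); cv2.imwrite('pics/top1.png',p[:,:,::-1])
E
```

```text
t 4.1 pos [ 0.47   -0.1004  0.1394] tilt [ 0.001  0.    -1.   ] jaw -56.3 q1,q6 -0.21 2.34 F [ 0.1  0.1 -0.1] w 0.238
  units [3.198 0.065 0.021] turn -0.05 q6-> 2.33
  units [3.198 0.065 0.021] turn 35.95 q6-> 5.48
```

View pics/top1.png

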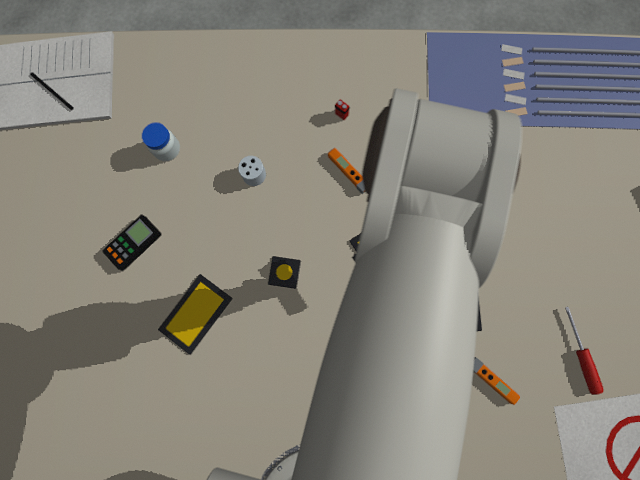

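Emit:
{"api": "arm_command", "payload": {"plan": [{"jaw":0,"translation":[0.9,0.03,0.01],"turn":0},{"jaw":0,"translation":[1.8,0.06,0.02],"turn":0},{"jaw":0,"translation":[2.5,0.06,0.02],"turn":0},{"jaw":0,"translation":[2.9,0.06,0.02],"turn":0},{"jaw":0,"translation":[3.1,0.06,0.02],"turn":0},{"jaw":0,"translation":[3.1,0.06,0.02],"turn":0},{"jaw":0,"translation":[3.1,0.06,0.02],"turn":0}]}}

```text
time: 4.85
ee_pos: [0.4717, -0.1053, 0.0159]
ee_rot: [0.677, 0.206, -0.676, 0.206]
ft_force: [-0.3, -0.3, -0.1]
gripper_width: 0.235
```

```bash
python3 - <<'E'
from h import *
go(.4709,-.1030,.0115,123.9)
E
```

```text
t 4.85 pos [ 0.4717 -0.1053  0.0159] tilt [ 0.001 -0.    -1.   ] jaw -56.1 q1,q6 -0.22 2.33 F [-0.3 -0.3 -0.1] w 0.235
  units [ 0.11  -0.059 -0.015] turn 0.0 q6-> 2.33
  units [ 0.11  -0.059 -0.015] turn -36.0 q6-> -0.81
```

Emit:
{"api": "arm_command", "payload": {"plan": [{"jaw":0,"translation":[0.05,-0.06,-0.015],"turn":0},{"jaw":0,"translation":[0.09,-0.06,-0.015],"turn":0},{"jaw":0,"translation":[0.09,-0.06,-0.015],"turn":0},{"jaw":0.5,"translation":[0.09,-0.06,-0.015],"turn":0},{"jaw":0.7,"translation":[0.09,-0.06,-0.015],"turn":0},{"jaw":0.7,"translation":[0.09,-0.06,-0.015],"turn":0},{"jaw":0.7,"translation":[-0.4,-0.06,-0.015],"turn":0},{"jaw":1,"translation":[-1.4,-0.06,-0.015],"turn":0},{"jaw":1,"translation":[-2.4,-0.06,-0.015],"turn":0},{"jaw":1,"translation":[-2.8,-0.06,-0.015],"turn":0}]}}

```text
time: 5.85
ee_pos: [0.4715, -0.1031, 0.1307]
ee_rot: [0.678, 0.205, -0.675, 0.207]
ft_force: [1.4, -0.4, -0.7]
gripper_width: 0.991
```

```bash
python3 - <<'E'
from h import *
go(.6542,-.1612,.12,90)
E
```

```text
t 5.85 pos [ 0.4715 -0.1031  0.1307] tilt [ 0.004 -0.001 -1.   ] jaw -56.1 q1,q6 -0.22 2.33 F [ 1.4 -0.4 -0.7] w 0.991
  units [ 0.289  3.753 -2.979] turn 6.78 q6-> 2.9
  units [ 0.289  3.753 -2.979] turn -29.22 q6-> -0.24
```

Emit:
{"api": "arm_command", "payload": {"plan": [{"jaw":1,"translation":[0.29,3.753,-2.979],"turn":-8},{"jaw":1,"translation":[0.29,3.753,-2.979],"turn":-8},{"jaw":1,"translation":[0.29,3.753,-2.979],"turn":-8},{"jaw":1,"translation":[0.29,3.753,-2.979],"turn":-8},{"jaw":1,"translation":[0.29,3.753,-2.979],"turn":-8},{"jaw":1,"translation":[0.29,3.753,-2.979],"turn":-8},{"jaw":1,"translation":[0.29,3.753,-2.979],"turn":-8}]}}

```text
time: 6.55
ee_pos: [0.6526, -0.1609, 0.1153]
ee_rot: [-0.566, -0.424, 0.566, -0.424]
ft_force: [-0.9, 0.1, 0.3]
gripper_width: 1.002
```

```bash
python3 - <<'E'
from h import *
go(.6542,-.1612,.008,-16)
E
```

```text
t 6.55 pos [ 0.6526 -0.1609  0.1153] tilt [-0.  0. -1.] jaw -16.3 q1,q6 -0.24 1.61 F [-0.9  0.1  0.3] w 1.002
  units [ 2.682  0.041 -0.003] turn -0.05 q6-> 1.61
  units [ 2.682  0.041 -0.003] turn 35.95 q6-> 4.75
```

Emit:
{"api": "arm_command", "payload": {"plan": [{"jaw":1,"translation":[0.9,0.02,0],"turn":0},{"jaw":1,"translation":[1.8,0.02,0],"turn":0},{"jaw":1,"translation":[2.4,0.02,0],"turn":0},{"jaw":1,"translation":[2.68,0.02,0],"turn":0},{"jaw":0.2,"translation":[2.68,0.02,0],"turn":0},{"jaw":0,"translation":[2.68,0.02,0],"turn":0},{"jaw":0,"translation":[2.68,0.02,0],"turn":0},{"jaw":0,"translation":[2.68,0.02,0],"turn":0},{"jaw":0,"translation":[2.68,0.02,0],"turn":0},{"jaw":0,"translation":[2.68,0.02,0],"turn":0}]}}

```text
time: 7.55
ee_pos: [0.6548, -0.1614, 0.0101]
ee_rot: [0.566, 0.424, -0.564, 0.426]
ft_force: [0.2, 0.9, 5.0]
gripper_width: 0.314
```

```bash
python3 - <<'E'
from h import *
go(.4477,.0844,.14,0)
E
```

```text
t 7.55 pos [ 0.6548 -0.1614  0.0101] tilt [ 0.003 -0.001 -1.   ] jaw -16.1 q1,q6 -0.24 1.61 F [0.2 0.9 5. ] w 0.314
  units [-3.267 -6.669 -4.469] turn -3.22 q6-> 1.76
  units [-3.267 -6.669 -4.469] turn 32.78 q6-> 4.9
```

Emit:
{"api": "arm_command", "payload": {"plan": [{"jaw":0,"translation":[-0.6,0,0],"turn":0},{"jaw":0,"translation":[-1.6,-0.2,-0.15],"turn":0},{"jaw":0,"translation":[-2.6,-0.8,-0.55],"turn":-0.5},{"jaw":0,"translation":[-3.2,-1.6,-1.1],"turn":-1},{"jaw":0,"translation":[-3.25,-2.6,-1.75],"turn":-1.5},{"jaw":0,"translation":[-3.25,-3.6,-2.4],"turn":-2},{"jaw":0,"translation":[-3.25,-4.6,-3.1],"turn":-2.5},{"jaw":0,"translation":[-3.25,-5.6,-3.75],"turn":-3},{"jaw":0,"translation":[-3.25,-6.3,-4.2],"turn":-3.2},{"jaw":0,"translation":[-3.25,-6.67,-4.47],"turn":-3.2}]}}

```text
time: 8.55
ee_pos: [0.4452, 0.0861, 0.1387]
ee_rot: [0.5, 0.5, -0.5, 0.5]
ft_force: [0.3, 0.5, -2.3]
gripper_width: 0.31
```

Emit:
{"api": "arm_command", "payload": {"plan": [{"jaw":0,"translation":[0.9,0,0],"turn":0},{"jaw":0,"translation":[1.8,0,0],"turn":0},{"jaw":0,"translation":[2.5,0,0],"turn":0},{"jaw":0,"translation":[2.85,0,0],"turn":0},{"jaw":0,"translation":[3.0,0,0],"turn":0},{"jaw":0,"translation":[3.0,0,0],"turn":0},{"jaw":0,"translation":[3.0,0,0],"turn":0}]}}

```text
time: 9.25
ee_pos: [0.4478, 0.0847, 0.0195]
ee_rot: [0.501, 0.499, -0.5, 0.5]
ft_force: [0.4, -0.7, -1.7]
gripper_width: 0.314
```

```bash
python3 - <<'E'
from h import *
go(.4477,.0844,.0165,0)
E
```

```text
t 9.25 pos [0.4478 0.0847 0.0195] tilt [ 0.002  0.    -1.   ] jaw -0.1 q1,q6 0.19 1.76 F [ 0.4 -0.7 -1.7] w 0.314
  units [ 0.075 -0.004  0.007] turn -0.02 q6-> 1.76
  units [ 0.075 -0.004  0.007] turn 35.98 q6-> 4.9
```

Emit:
{"api": "arm_command", "payload": {"plan": [{"jaw":0,"translation":[0.05,0,0],"turn":0},{"jaw":0,"translation":[0.09,0,0],"turn":0},{"jaw":0,"translation":[0.09,0,0],"turn":0},{"jaw":0.5,"translation":[0.09,0,0],"turn":0},{"jaw":0.8,"translation":[0.09,0,0],"turn":0},{"jaw":0.8,"translation":[0.09,0,0],"turn":0},{"jaw":0.8,"translation":[-0.4,0,0],"turn":0},{"jaw":1,"translation":[-1.4,0,0],"turn":0},{"jaw":1,"translation":[-2.4,0,0],"turn":0},{"jaw":1,"translation":[-2.8,0,0],"turn":0}]}}

```text
time: 10.25
ee_pos: [0.4481, 0.0848, 0.1339]
ee_rot: [0.502, 0.499, -0.499, 0.5]
ft_force: [0.2, -0.5, -0.8]
gripper_width: 1.0
```

```bash
python3 - <<'E'
from h import *
go(.6497,.155,.12,0)
E
```

```text
t 10.25 pos [0.4481 0.0848 0.1339] tilt [ 0.004  0.001 -1.   ] jaw -0.1 q1,q6 0.19 1.76 F [ 0.2 -0.5 -0.8] w 1.0
  units [ 0.372  5.035 -1.762] turn -0.02 q6-> 1.8
  units [ 0.372  5.035 -1.762] turn 35.98 q6-> 4.95
```

Emit:
{"api": "arm_command", "payload": {"plan": [{"jaw":1,"translation":[0.3,5.035,-1.762],"turn":0},{"jaw":1,"translation":[0.3,5.035,-1.762],"turn":0},{"jaw":1,"translation":[0.3,5.035,-1.762],"turn":0},{"jaw":1,"translation":[0.3,5.035,-1.762],"turn":0},{"jaw":1,"translation":[0.3,5.035,-1.762],"turn":0},{"jaw":1,"translation":[0.3,5.035,-1.762],"turn":0},{"jaw":1,"translation":[0.3,5.035,-1.762],"turn":0},{"jaw":1,"translation":[0.3,5.035,-1.762],"turn":0}]}}

```text
time: 11.05
ee_pos: [0.6477, 0.1544, 0.1188]
ee_rot: [0.501, 0.5, -0.5, 0.5]
ft_force: [0.1, 0.3, 0.9]
gripper_width: 0.998
```

```bash
python3 - <<'E'
from h import *
go(.6497,.155,.009,0)
E
```

```text
t 11.05 pos [0.6477 0.1544 0.1188] tilt [ 0.  0. -1.] jaw -0.1 q1,q6 0.23 1.81 F [0.1 0.3 0.9] w 0.998
  units [ 2.745  0.05  -0.015] turn -0.02 q6-> 1.8
  units [ 2.745  0.05  -0.015] turn 35.98 q6-> 4.95
```

Emit:
{"api": "arm_command", "payload": {"plan": [{"jaw":1,"translation":[0.9,0.02,0],"turn":0},{"jaw":1,"translation":[1.8,0.02,0],"turn":0},{"jaw":1,"translation":[2.4,0.02,0],"turn":0},{"jaw":1,"translation":[2.75,0.02,0],"turn":0},{"jaw":0.4,"translation":[2.75,0.02,0],"turn":0},{"jaw":0,"translation":[2.75,0.02,0],"turn":0},{"jaw":0,"translation":[2.75,0.02,0],"turn":0},{"jaw":0,"translation":[2.75,0.02,0],"turn":0},{"jaw":0,"translation":[2.75,0.02,0],"turn":0},{"jaw":0,"translation":[2.75,0.02,0],"turn":0}]}}

```text
time: 12.05
ee_pos: [0.6506, 0.155, 0.0108]
ee_rot: [0.502, 0.499, -0.499, 0.5]
ft_force: [-0.3, -0.4, 7.4]
gripper_width: 0.569
```

```bash
python3 - <<'E'
from h import *
go(.3776,-.2612,.14,0)
E
```

```text
t 12.05 pos [0.6506 0.155  0.0108] tilt [ 0.004  0.001 -1.   ] jaw -0.1 q1,q6 0.23 1.81 F [-0.3 -0.4  7.4] w 0.569
  units [-3.265 -6.797 10.413] turn -0.02 q6-> 0.97
  units [-3.265 -6.797 10.413] turn 35.98 q6-> 4.11
```

Emit:
{"api": "arm_command", "payload": {"plan": [{"jaw":0,"translation":[-0.6,0,0],"turn":0},{"jaw":0,"translation":[-1.6,-0.1,0.15],"turn":0},{"jaw":0,"translation":[-2.6,-0.5,0.75],"turn":0},{"jaw":0,"translation":[-3.2,-1.0,1.55],"turn":0},{"jaw":0,"translation":[-3.25,-1.6,2.45],"turn":0},{"jaw":0,"translation":[-3.25,-2.2,3.37],"turn":0},{"jaw":0,"translation":[-3.25,-2.8,4.29],"turn":0},{"jaw":0,"translation":[-3.25,-3.4,5.2],"turn":0},{"jaw":0,"translation":[-3.25,-4.0,6.13],"turn":0},{"jaw":0,"translation":[-3.25,-4.6,7.05],"turn":0}]}}

```text
time: 13.05
ee_pos: [0.4638, -0.1282, 0.139]
ee_rot: [0.501, 0.499, -0.5, 0.5]
ft_force: [1.4, -1.7, -2.7]
gripper_width: 0.572
```

Emit:
{"api": "arm_command", "payload": {"plan": [{"jaw":0,"translation":[0,-0.55,0.84],"turn":0},{"jaw":0,"translation":[0,-1.1,1.68],"turn":0},{"jaw":0,"translation":[0,-1.65,2.52],"turn":0},{"jaw":0,"translation":[0,-2.0,3.1],"turn":0},{"jaw":0,"translation":[0,-2.2,3.36],"turn":0},{"jaw":0,"translation":[0.9,-2.2,3.36],"turn":0},{"jaw":0,"translation":[1.8,-2.2,3.36],"turn":0},{"jaw":0,"translation":[2.5,-2.2,3.36],"turn":0},{"jaw":0,"translation":[2.8,-2.2,3.36],"turn":0},{"jaw":0,"translation":[2.8,-2.2,3.36],"turn":0}]}}

```text
time: 14.05
ee_pos: [0.3761, -0.2605, 0.0252]
ee_rot: [0.5, 0.501, -0.5, 0.499]
ft_force: [-0.5, -0.1, -2.9]
gripper_width: 0.57
```

```bash
python3 - <<'E'
from h import *
go(.3776,-.2612,.017,0)
E
```

```text
t 14.05 pos [ 0.3761 -0.2605  0.0252] tilt [-0.002  0.001 -1.   ] jaw -0.1 q1,q6 -0.61 0.97 F [-0.5 -0.1 -2.9] w 0.57
  units [0.205 0.038 0.019] turn -0.01 q6-> 0.97
  units [0.205 0.038 0.019] turn 35.99 q6-> 4.11
```

Emit:
{"api": "arm_command", "payload": {"plan": [{"jaw":0,"translation":[0.12,0.03,0.015],"turn":0},{"jaw":0,"translation":[0.2,0.03,0.015],"turn":0},{"jaw":0,"translation":[0.22,0.03,0.015],"turn":0},{"jaw":0,"translation":[0.22,0.03,0.015],"turn":0},{"jaw":0.8,"translation":[0.22,0.03,0.015],"turn":0},{"jaw":1,"translation":[0.22,0.03,0.015],"turn":0},{"jaw":1,"translation":[0.22,0.03,0.015],"turn":0},{"jaw":1,"translation":[-0.4,0.03,0.015],"turn":0},{"jaw":1,"translation":[-1.4,0.03,0.015],"turn":0},{"jaw":1,"translation":[-2.4,0.03,0.015],"turn":0}]}}

```text
time: 15.05
ee_pos: [0.3774, -0.2616, 0.1232]
ee_rot: [-0.5, -0.5, 0.5, -0.499]
ft_force: [0.8, -0.1, -0.0]
gripper_width: 0.995
```

```bash
python3 - <<'E'
from h import *
go(.4981,.3943,.14,46.8)
E
```

```text
t 15.05 pos [ 0.3774 -0.2616  0.1232] tilt [-0.001  0.001 -1.   ] jaw -0.1 q1,q6 -0.61 0.97 F [ 0.8 -0.1 -0. ] w 0.995
  units [ -0.415   2.993 -16.401] turn -9.38 q6-> 1.42
  units [ -0.415   2.993 -16.401] turn 26.62 q6-> 4.57
```

Emit:
{"api": "arm_command", "payload": {"plan": [{"jaw":1,"translation":[-0.4,2.99,-16.4],"turn":-9.4},{"jaw":1,"translation":[-0.4,2.99,-16.4],"turn":-9.4},{"jaw":1,"translation":[-0.4,2.99,-16.4],"turn":-9.4},{"jaw":1,"translation":[-0.4,2.99,-16.4],"turn":-9.4},{"jaw":1,"translation":[-0.4,2.99,-16.4],"turn":-9.4},{"jaw":1,"translation":[-0.4,2.99,-16.4],"turn":-9.4},{"jaw":1,"translation":[-0.4,2.99,-16.4],"turn":-9.4},{"jaw":1,"translation":[-0.4,2.99,-16.4],"turn":-9.4},{"jaw":1,"translation":[-0.4,2.99,-16.4],"turn":-9.4},{"jaw":1,"translation":[-0.4,2.99,-16.4],"turn":-9.4}]}}

```text
time: 16.05
ee_pos: [0.4682, 0.2321, 0.1345]
ee_rot: [0.26, 0.658, -0.259, 0.658]
ft_force: [1.2, -0.1, 1.0]
gripper_width: 0.996
```

```bash
python3 - <<'E'
from h import *
go(.4981,.3943,.12,46.8)
E
```

```text
t 16.05 pos [0.4682 0.2321 0.1345] tilt [ 0.001  0.    -1.   ] jaw 46.9 q1,q6 0.46 1.21 F [ 1.2 -0.1  1. ] w 0.996
  units [ 0.364  3.472 -2.224] turn 0.03 q6-> 1.42
  units [ 0.364  3.472 -2.224] turn -35.97 q6-> -1.72
```

Emit:
{"api": "arm_command", "payload": {"plan": [{"jaw":1,"translation":[0.36,3.47,-2.22],"turn":0},{"jaw":1,"translation":[0.36,3.47,-2.22],"turn":0},{"jaw":1,"translation":[0.36,3.47,-2.22],"turn":0},{"jaw":1,"translation":[0.36,3.47,-2.22],"turn":0},{"jaw":1,"translation":[0.36,3.47,-2.22],"turn":0},{"jaw":1,"translation":[0.36,3.47,-2.22],"turn":0}]}}

```text
time: 16.65
ee_pos: [0.498, 0.3915, 0.1194]
ee_rot: [0.259, 0.658, -0.26, 0.658]
ft_force: [0.1, -1.2, -1.0]
gripper_width: 1.003
```

```bash
python3 - <<'E'
from h import *
go(.4981,.3943,.003,46.8)
E
```

```text
t 16.65 pos [0.498  0.3915 0.1194] tilt [-0.001 -0.001 -1.   ] jaw 46.9 q1,q6 0.67 1.42 F [ 0.1 -1.2 -1. ] w 1.003
  units [ 2.911  0.055 -0.045] turn 0.03 q6-> 1.42
  units [ 2.911  0.055 -0.045] turn -35.97 q6-> -1.72
```

Emit:
{"api": "arm_command", "payload": {"plan": [{"jaw":1,"translation":[0.9,0.03,-0.02],"turn":0},{"jaw":1,"translation":[1.8,0.03,-0.02],"turn":0},{"jaw":1,"translation":[2.5,0.03,-0.02],"turn":0},{"jaw":1,"translation":[2.9,0.03,-0.02],"turn":0},{"jaw":0.5,"translation":[2.9,0.03,-0.02],"turn":0},{"jaw":0,"translation":[2.9,0.03,-0.02],"turn":0},{"jaw":0,"translation":[2.9,0.03,-0.02],"turn":0},{"jaw":0,"translation":[2.9,0.03,-0.02],"turn":0},{"jaw":0,"translation":[2.9,0.03,-0.02],"turn":0},{"jaw":0,"translation":[2.9,0.03,-0.02],"turn":0}]}}

```text
time: 17.65
ee_pos: [0.4996, 0.3938, 0.0063]
ee_rot: [0.261, 0.657, -0.259, 0.658]
ft_force: [-0.2, -1.1, 6.7]
gripper_width: 0.639
```

```bash
python3 - <<'E'
from h import *
go(.3597,.2596,.12,55.5)
E
```

```text
t 17.65 pos [0.4996 0.3938 0.0063] tilt [ 0.003  0.002 -1.   ] jaw 46.9 q1,q6 0.67 1.42 F [-0.2 -1.1  6.7] w 0.639
  units [-2.86  -4.83  -0.257] turn -1.72 q6-> 1.23
  units [-2.86  -4.83  -0.257] turn 34.28 q6-> 4.37
```

Emit:
{"api": "arm_command", "payload": {"plan": [{"jaw":0,"translation":[-0.5,0,0],"turn":0},{"jaw":0,"translation":[-1.4,-0.2,0],"turn":0},{"jaw":0,"translation":[-2.3,-0.9,-0.05],"turn":-0.4},{"jaw":0,"translation":[-2.8,-1.8,-0.1],"turn":-0.8},{"jaw":0,"translation":[-2.8,-2.8,-0.15],"turn":-1.2},{"jaw":0,"translation":[-2.8,-3.8,-0.2],"turn":-1.5},{"jaw":0,"translation":[-2.8,-4.5,-0.25],"turn":-1.72},{"jaw":0,"translation":[-2.8,-4.83,-0.257],"turn":-1.72},{"jaw":0,"translation":[-2.0,-4.83,-0.257],"turn":-1.72},{"jaw":0,"translation":[-1.2,-4.83,-0.257],"turn":-1.72}]}}

```text
time: 18.65
ee_pos: [0.3597, 0.2596, 0.0529]
ee_rot: [0.211, 0.674, -0.208, 0.676]
ft_force: [-0.2, -0.0, -1.6]
gripper_width: 0.635
```

Emit:
{"api": "arm_command", "payload": {"plan": [{"jaw":0,"translation":[0.5,0,0],"turn":0},{"jaw":0,"translation":[0.8,0,0],"turn":0},{"jaw":0,"translation":[0.8,0,0],"turn":0},{"jaw":0,"translation":[0.8,0,0],"turn":0}]}}

```text
time: 19.05
ee_pos: [0.3594, 0.2595, 0.0208]
ee_rot: [0.21, 0.675, -0.209, 0.676]
ft_force: [0.8, -0.0, -2.1]
gripper_width: 0.64
```

```bash
python3 - <<'E'
from h import *
go(.3597,.2596,.0125,55.5)
E
```

```text
t 19.05 pos [0.3594 0.2595 0.0208] tilt [ 0.001  0.001 -1.   ] jaw 55.5 q1,q6 0.63 1.23 F [ 0.8 -0.  -2.1] w 0.64
  units [0.207 0.007 0.004] turn 0.0 q6-> 1.23
  units [0.207 0.007 0.004] turn -36.0 q6-> -1.91
```

Set down, release, and lift; then swing aside to look.

Emit:
{"api": "arm_command", "payload": {"plan": [{"jaw":0,"translation":[0.12,0,0],"turn":0},{"jaw":0,"translation":[0.2,0,0],"turn":0},{"jaw":0,"translation":[0.22,0,0],"turn":0},{"jaw":0,"translation":[0.22,0,0],"turn":0},{"jaw":0.8,"translation":[0.22,0,0],"turn":0},{"jaw":1,"translation":[0.22,0,0],"turn":0},{"jaw":1,"translation":[0.22,0,0],"turn":0},{"jaw":1,"translation":[-0.5,0,0],"turn":0},{"jaw":1,"translation":[-1.7,0,0],"turn":0},{"jaw":1,"translation":[-2.9,0,0],"turn":0}]}}

```text
time: 20.05
ee_pos: [0.3583, 0.2587, 0.1366]
ee_rot: [0.209, 0.676, -0.21, 0.675]
ft_force: [1.4, 1.1, 0.8]
gripper_width: 1.001
```

```bash
python3 - <<'E'
from h import *
go(.10,.52,.18,100)
E
```

```text
t 20.05 pos [0.3583 0.2587 0.1366] tilt [-0.001 -0.001 -1.   ] jaw 55.5 q1,q6 0.63 1.23 F [1.4 1.1 0.8] w 1.001
  units [-1.082  1.726 -9.022] turn -8.9 q6-> 1.21
  units [-1.082  1.726 -9.022] turn 27.1 q6-> 4.35
```

Emit:
{"api": "arm_command", "payload": {"plan": [{"jaw":1,"translation":[-1.08,1.73,-9],"turn":-8.9},{"jaw":1,"translation":[-1.08,1.73,-9],"turn":-8.9},{"jaw":1,"translation":[-1.08,1.73,-9],"turn":-8.9},{"jaw":1,"translation":[-1.08,1.73,-9],"turn":-8.9},{"jaw":1,"translation":[-1.08,1.73,-9],"turn":-8.9},{"jaw":1,"translation":[-1.08,1.73,-9],"turn":-8.9},{"jaw":1,"translation":[-1.08,1.73,-9],"turn":-8.9},{"jaw":1,"translation":[-1.08,1.73,-9],"turn":-8.9},{"jaw":1,"translation":[-1.08,1.73,-9],"turn":-8.9},{"jaw":1,"translation":[-1.08,1.73,-9],"turn":-8.9}]}}

```text
time: 21.05
ee_pos: [0.1013, 0.5198, 0.1784]
ee_rot: [-0.062, 0.704, 0.062, 0.704]
ft_force: [1.1, -1.2, -0.1]
gripper_width: 0.994
```

```bash
python3 - <<'E'
from h import *
p,d=bot.grab_frame('top'); cv2.imwrite('pics/top2.png',p[:,:,::-1])
q,_=bot.grab_frame('scene'); cv2.imwrite('pics/scene2.png',q[:,:,::-1])
roi={n:ROI['pad_'+n] for n in ('meter','pocket','block_large','block_small') if 'pad_'+n in ROI}
roi['block_large']=(430,265,495,345); roi['block_small']=(255,235,312,298)
measure(p,d,list(roi),roi,.006)
go(.3,.3,.2,0)
E
```

```text
meter [0.3563 0.2576] [0.3563 0.2576] (109, 59) -34.2 1662 z [0.0279 0.0323 0.0353]
pocket [ 0.4673 -0.1045] [ 0.4674 -0.1042] (110, 24) 33.9 663 z [0.0212 0.0258 0.0286]
block_large [ 0.3762 -0.259 ] [ 0.3765 -0.2591] (49, 46) -88.9 555 z [0.0503 0.0538 0.0565]
block_small [0.4461 0.0825] [0.4461 0.0826] (27, 26) 28.4 172 z [0.0507 0.0538 0.0566]
t 21.15 pos [0.1021 0.5193 0.1787] tilt [ 0. -0. -1.] jaw 100.0 q1,q6 1.38 1.2 F [-0.6 -0.3  1.1] w 1.001
  units [-0.529 -6.257  3.924] turn -16.01 q6-> -0.79
  units [-0.529 -6.257  3.924] turn 19.99 q6-> 2.36
```

View pics/top2.png

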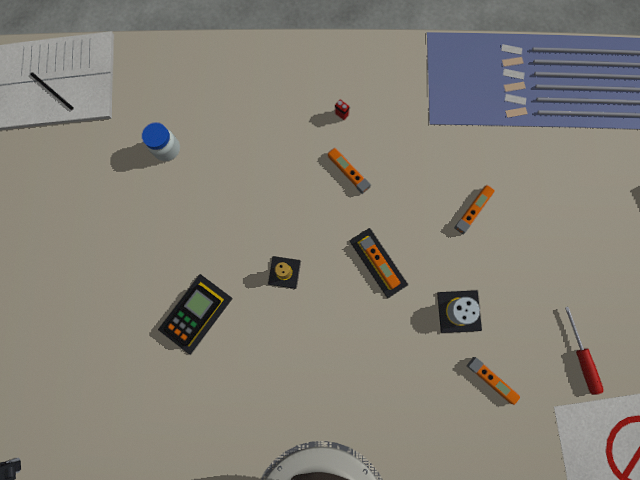

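View pics/scene2.png

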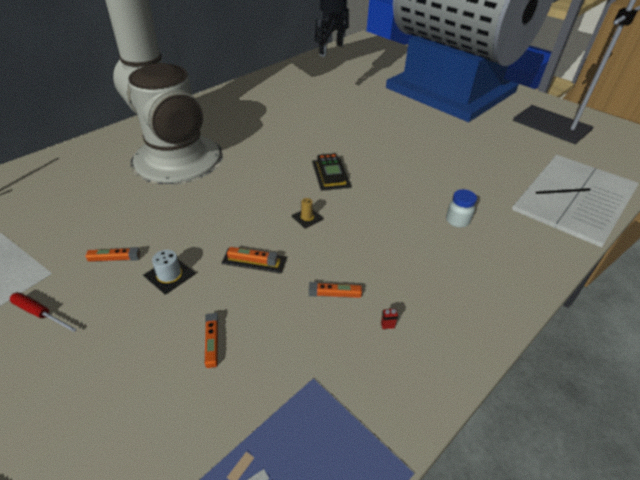

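The pictures show all four pieces on their own pads: meter at about (196,314), brass block (284,270), pocket (379,262) and aluminium block (463,311). The battery (342,109) and jar (160,142) have not moved. Every measured offset is under 5 mm, so I am handing in.

```bash
python3 -c "
from bench import bot
print(bot.close_job())"
```

```text
the job is handed in; nothing more can be done
None
```

All four pieces are on their own pads and I handed the job in at about 21 s. For the pocket thermometer I took the one farthest to the robot's right. `close_job` gave no verdict.

My last check was one top picture measured with depth, plus a scene picture I looked at:

| Piece | Distance from pad centre | Angle off the rectangle |
|---|---|---|
| Meter | about 4 mm | 0.3° |
| Pocket | about 4 mm | about 0° |
| Aluminium block | about 2.5 mm | – |
| Brass block | about 2.4 mm | – |

- **Heights:** each top surface sat about 6 mm higher than it would on the bench, so each underside is on its pad's top. The pieces look upright in the pictures.
- **Bystanders:** the battery and jar appear at the same pixels as at the start.
- **Gripper:** it was open and clear of everything when I handed in.
- **Forces:** the largest wrist force in any reading after a move was 7.4 N, during gripping.

No check failed or disagreed.

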